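# Lock a document camera onto its ball stand

## Task

Fit the document camera to its desk stand: raise the orange-knobbed coupler handle, lower the socket over the ball with the lens over the blue notebook until it sits flush on the collar, then press the handle fully down so that it locks. The column is only friction-clamped at a height you have to find by feel, so come down gently, neither bearing hard on it nor letting the camera drop. Leave the notebook, stapler, calculator and roll of tape where they are.

Things in the scene. Friction and masses are not known exactly. Their poses are not given: they have to be found in the camera images.
- doc_camera: Loose white document camera, 0.6 to 0.9 kg, upright on the desk, handle down. Origin: on the socket axis in the plane of its flat underside; x along the boom to the lens, z up. Coupler housing 60 (x) x 50 (y) x 56 mm high, centred on the origin, heel feet to x = -43 mm; grasp its flat sides at y = +-25 mm (black rubber grips). Centre of mass near x = 20 mm. Hinge ears rise to 68 mm. Boom to +x, 24 wide, top at 51 mm.
- socket (a point): Centre of the socket's mouth, in the plane of the underside (the camera's origin). The socket is a bore 32 mm in diameter, open below, its roof 43 mm above the underside. The ball fits with 1 mm clearance all round; its rubbing on the bore's side can feel like an early stop. The camera is home when its underside lies flat on the stand's collar.
- lens (a point): Lens, 100 mm from the socket axis along the camera's +x, 20 mm above the underside plane, in a round black head 42 mm in diameter with a hood down to the underside plane.
- handle (a joint): Angle of the handle: 0 = fully down (level, locked, hard stop), 1.2 = fully up. It stays where left; lifting the knob takes about 2 N at first. Above 1.0 the jaw is clear of the socket. With the camera home, the last 10 degrees of closing squeeze the ball and need about 3 N at the knob. Not home, it stops short of 0. Over 8 N there may tip an unlocked camera.
- handle_grip (a point): Centre of the orange ball knob at the end of the handle: 22 mm in diameter, 52 mm from the hinge pin on an 8 mm steel rod. With the handle down it is at x = -85, z = 60 mm in the camera's frame. Pinched across the camera's y it turns freely between the fingers while they follow its arc; press on its top to lower it.
- handle_hinge (a point): Hinge pin of the handle, along the camera's y, at x = -33, z = 60 mm in the camera's frame. The handle points from here to -x, away from the lens, and its end swings up. Its cam roller drives a sprung steel jaw in the socket's -x wall: handle down, it lies under the ball and the socket cannot pass the ball either way.
- stand: Fixed stand. Origin on the desk, on the axis of the column; x points along the grey base plate (215 x 160 x 8 mm, x from -45 to 170 mm) to the page, z up. The column carries a round dark collar (88 mm diameter, flat top) and on it a steel ball 30 mm in diameter on a 13 mm neck; the ball's centre is 26 mm and its top 41 mm above the collar.
- column_clamp (a point): Friction clamp on the column's black sleeve, on the column axis 60 mm above the desk. Out of it comes the telescopic column, set by hand: the top of the collar stands somewhere from 85 to 121 mm above the desk, and no reading gives this height. The clamp is made to carry 50 N and slips at about 70 N.
- note_blue: Blue notebook, 148 x 109 x 14 mm, the page to be shown, lying on the base plate centred about 97 mm along the stand's x; loose; origin under its centre.
- desk_stapler: Dark blue stapler, 126 mm long, 50 mm high, loose on the desk; origin under its centre.
- desk_calculator: Grey calculator, 62 x 98 x 15 mm, loose on the desk; origin under its centre.
- tape: Roll of brown tape, 92 mm across, 48 mm high, loose on the desk; origin under its centre.

How it is judged:
By the outcome, as a careful person would: the job done as asked, in the order asked, and still so for the second after the job is handed in, with the robot touching nothing.
It also fails if it takes over 72 s, if anything falls off the work surface, if the arm or the gripper's body presses on something with over 40 N, if the wrist force passes 120 N, or if a joint passes its speed limit or range.

## Robot

A 7-joint arm with a two-finger parallel gripper is mounted at the origin on a cart in front of the work surface, level with it; the furniture and walls round the work are solid. World frame = base frame: x ahead of the robot, y to its left, z up, the work surface at z = 0. Lengths are in m, angles in degrees, forces in N, time in s.
With the tool pointing down it reaches from about 0.4 to 0.85 m from the base axis. Payload 6.9 kg.
Tool frame: the origin (TCP) lies on the centre line of the jaws, within the pads' length; the fingertips stand 11 mm ahead of it and the grasp point (between the pads) lies 8 mm behind it; z points along the fingers, y is the line along which they close (so a half turn about z gives the same grasp; the last joint's range is limited). The gripper opens to 85 mm and grips with 20 to 120 N. Pads are 22 mm wide; open, the fingers measure 114 mm over their backs; the gripper's body (76 mm by 85 mm) begins 54 mm behind the grasp point. The pads swing forward as they close: fully open they stand 13 mm farther back than shut.
Start: joints at [72.164, 29.078, -13.613, 85.955, 7.202, 65.827, -8.869], TCP at [0.253, -0.571, 0.242] pointing down, gripper open.
Joint ranges: [-176.47, 176.47], [-13.61, 117.27], [-81.72, 77.17], [0.22, 143.17], [-87.28, 267.28], [10, 112.55], [-165.47, 165.47]. Speed limits (degrees/s): [136.94, 136.94, 180, 180, 180, 180, 180].

## Interface

Orientations are given as [roll, pitch, yaw] about the fixed x, y, z axes, in that order (R = Rz(yaw) Ry(pitch) Rx(roll)).
In Python, from rig import r gives the robot as it stands. The module is installed in compiled form; this text tells all that it offers.
- The arm moves only by the tool arm_command, never from a script. Its argument "series" is a list of rows, each an object with "slide": the shift along the tool's x, y, z in m, a list of three; "turn": the turn, a rotation vector about the tool's x, y, z in rad, a list of three. In form: [{"slide": [x, y, z], "turn": [wx, wy, wz]}, ...]. A call has 1 to 8 rows; each row is the pose to reach, as a shift and turn from the pose commanded when the call began, along the tool's axes at that moment; what a row does not reach only later rows make up. A row lasts 1/10 s, in which the tool goes at most 50 mm and 8.59 degrees, less where a joint would pass 70% of its speed; a pose out of reach is approached as far as the arm can. A call with a gripper value outside its range is refused whole. "fingers" is the opening, from -1 (shut) to 1 (fully open), so that 0 is half open, set as the call begins (left out, the last holds). The fingers move at their own pace and stop on an object; "force" is the grip in N (left out, the last holds). Time passes only in rows, so rows that repeat a pose let the fingers close. It gives the time, the measured TCP pose, the force, the opening and the grip force at its end, in the units of the state.
- r.get_state(): the state, without advancing time (a new reading comes with each control period).
- r.snapshot(name): name is "scene" or "top" or "wrist"; returns a dict with "img" (420x560x3 uint8, red, green, blue), "depth" (420x560 float32, m along the optical axis (not along the pixel's ray), 0 where there is no reading), "fx", "fy", "cx", "cy" (pixels), "distortion" ([k1, k2, p1, p2, k3] as OpenCV has them; the pictures are not rectified), "rvec" (rotation vector, rad) and "tvec" (3), from world to camera coordinates, as OpenCV has them; the wrist camera has in their place "T_tool_cam" (4x4, takes a point from camera to tool coordinates, whose origin is the TCP and whose axes are the flange's). Camera axes: x right, y down, z forward; pixel columns grow to the right and rows downward; lengths in m; the calibration is good to about 2 mm. A picture is of the moment at which its call begins: read the wrist's pose just before it.
- r.sign_off(): hands the job in; it is judged then, once.
The state is a dict: "clock": time; "joint_pos": joint angles; "qvel": joint speeds; "effort": joint torques, N m; "eef_pos": TCP position; "ee_rot": TCP orientation; "force": force on the tool from outside, world axes, zero at the start; "moment": the same for the moment, N m; "finger_gap": finger opening in m; "grasp_force": force on a finger pad.
Only numpy, scipy, OpenCV 4.12 (cv2) and the standard library are available. Lean on these libraries where they do the work, as an engineer would, in place of code of your own. Each camera call takes 0.05 s, during which the arm holds its last target. There are 200 camera calls.

## Working session

There is one attempt and no reset: what is moved stays moved. The work goes in short steps, Python scripts to look and compute and a tool call to move; the robot and the scene stay as the last step left them, time stands still between calls to the robot, and variables do not carry over. Pictures are saved under pics/ and viewed, at most 10 in all, crops included, and the job is handed in when it is done.

Besides the shell and the picture viewer there is one more tool, called after "Emit:" as a command line: name --argument value ..., lists and objects as JSON in quotes. arm_command: Moves the arm, as the interface text tells. Its arguments: {"type":"object","properties":{"series":{"type":"array","items":{"type":"object","properties":{"slide":{"type":"array","items":{"type":"number"}},"turn":{"type":"array","items":{"type":"number"}}}}},"fingers":{"type":"number"},"force":{"type":"number"}},"required":["series"]}

```bash
mkdir -p pics; cat > h.py <<'E'
import numpy as np, cv2
from scipy.spatial.transform import Rotation as R
from rig import r
def save(s,n): cv2.imwrite('pics/'+n, cv2.cvtColor(s['img'],cv2.COLOR_RGB2BGR))
def cloud(s,T=None):
    h,w=s['depth'].shape; K=np.array([[s['fx'],0,s['cx']],[0,s['fy'],s['cy']],[0,0,1.]])
    u,v=np.meshgrid(np.arange(w),np.arange(h))
    p=cv2.undistortPoints(np.stack([u,v],-1).reshape(-1,1,2).astype(float),K,np.array(s['distortion'],float)).reshape(h,w,2)
    d=s['depth'][...,None].astype(float); P=np.concatenate([p*d,d],-1)
    if T is None:
        Rm=cv2.Rodrigues(np.array(s['rvec'],float))[0]; return (P-np.ravel(s['tvec']))@Rm
    return P@T[:3,:3].T+T[:3,3]
def wristT(s,st):
    A=np.eye(4);A[:3,:3]=R.from_euler('xyz',st['ee_rot'],degrees=True).as_matrix();A[:3,3]=st['eef_pos']
    return A@np.array(s['T_tool_cam'])
E
python3 - <<'E'
from h import *
st=r.get_state(); print(st)
a=r.snapshot('scene');b=r.snapshot('top')
save(a,'s0.png');save(b,'t0.png')
np.savez('s0.npz',img=a['img'],P=cloud(a));np.savez('t0.npz',img=b['img'],P=cloud(b))
for s in(a,b): print({k:s[k] for k in s if k not in('img','depth')})
E
```

```text
{'clock': 0.0, 'joint_pos': array([ 72.16460955,  29.12572835, -13.60771458,  86.01014689,
         7.20202079,  65.82625207,  -8.86921735]), 'qvel': array([ 0.00924826,  0.02592312,  0.02740081, -0.01504151, -0.03086374,
       -0.05511441, -0.01136946]), 'effort': array([ 4.59439943e-04, -6.20585704e+01, -2.18674824e+00, -2.49652326e+01,
        1.26513242e-02,  1.20723477e-02, -4.67905608e-06]), 'eef_pos': array([ 0.25273261, -0.5710834 ,  0.24141806]), 'ee_rot': array([-1.79896651e+02,  2.59569243e-03,  2.38801439e+01]), 'force': array([ 0.46173439,  0.48690997, -0.36397028]), 'moment': array([-0.02888559,  0.00974798,  0.00071092]), 'grasp_force': 0.0, 'finger_gap': 0.08571784702377486}
{'fx': 497.8404413701961, 'fy': 497.8404413701961, 'cx': 280.2892117523412, 'cy': 212.87462141270893, 'distortion': array([0.0412045, 0.       , 0.       , 0.       , 0.       ]), 'rvec': array([ 1.26301152, -2.34671281,  0.87013175]), 'tvec': array([0.27136235, 0.400756  , 1.34435939])}
{'fx': 419.74799813592614, 'fy': 419.74799813592614, 'cx': 277.9559443807495, 'cy': 209.04756168755597, 'distortion': array([-0.12342981,  0.        ,  0.        ,  0.        ,  0.        ]), 'rvec': array([ 2.15657827, -2.20253344,  0.0928137 ]), 'tvec': array([-0.00399273,  0.52927933,  1.17737693])}
```

View pics/s0.png

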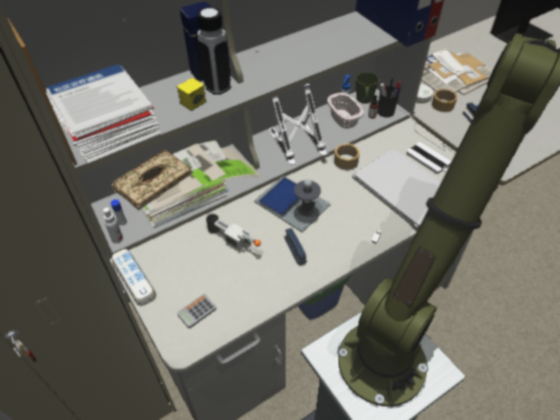

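View pics/t0.png

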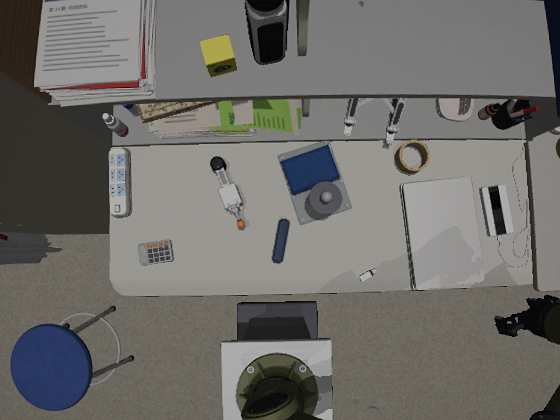

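The scene view shows the camera (233,232) with its knob at (257,242) and head at (212,223), and the stand at (307,195). In the top view the knob is at (240,224), the head at (217,163), the collar at (325,197) and the notebook at (312,168).

```bash
python3 - <<'E'
from h import *
for n in('t0','s0'):
    d=np.load(n+'.npz');img,P=d['img'],d['P'];hsv=cv2.cvtColor(img,cv2.COLOR_RGB2HSV)
    H,S,V=[hsv[...,i].astype(int) for i in range(3)]
    z=P[...,2]; desk=(P[...,0]>.35)&(P[...,0]<.85)&(abs(P[...,1])<.5)
    print(n,'desk z',np.median(z[desk&(z<.02)&(z>-.02)]))
    def comp(m,name,mn=8):
        k,l,s,c=cv2.connectedComponentsWithStats((m&desk).astype(np.uint8))
        for i in range(1,k):
            if s[i,4]>=mn:
                q=P[l==i]; print(name,s[i,4],c[i].round(1),'med',np.median(q,0).round(4),'min',q.min(0).round(3),'max',q.max(0).round(3))
    comp((H<16)&(S>170)&(V>120)&(z>.03),'knob')
    comp((H>100)&(H<125)&(S>120)&(z<.06),'blue',40)
    comp((z>.06)&(z<.2),'tall',20)
    comp((z>.025)&(z<.06),'mid',20)
    m=(H>100)&(H<125)&(S>120)&desk&(z<.035)&(z>.01)
    k,l,s,c=cv2.connectedComponentsWithStats(m.astype(np.uint8));i=1+np.argmax(s[1:,4])
    q=P[l==i][:,:2].astype(np.float32);print('note rect',cv2.minAreaRect(q))
    m=(z>.003)&(z<.035)&desk&(abs(P[...,1]+.1)<.15)&(P[...,0]>.5)
d=np.load('t0.npz');P=d['P'];img=d['img']
np.set_printoptions(linewidth=250,suppress=True)
print('z cam (mm)');print((P[150:236:3,205:256:3,2]*1000).round().astype(int))
print('z stand');print((P[172:222:3,296:356:3,2]*1000).round().astype(int))
a=cv2.resize(img[145:235,200:350],None,fx=5,fy=5,interpolation=cv2.INTER_CUBIC);cv2.imwrite('pics/c1.png',a[...,::-1])
E
```

```text
t0 desk z 0.0007100787975298837
knob 12 [143.   48.5] med [0.805  0.2373 0.4698] min [0.793 0.236 0.469] max [0.816 0.238 0.474]
knob 40 [142.8  68.4] med [0.763  0.2361 0.4706] min [0.746 0.233 0.469] max [0.789 0.238 0.473]
knob 171 [113.5  85.1] med [0.736  0.2896 0.4651] min [0.731 0.248 0.461] max [0.74  0.362 0.468]
knob 31 [240.5 223.6] med [0.4866 0.0873 0.0669] min [0.481 0.082 0.063] max [0.495 0.096 0.074]
blue 1705 [309.5 169.1] med [ 0.6437 -0.108   0.0195] min [ 0.574 -0.191  0.011] max [ 0.715 -0.027  0.029]
tall 84 [305.8 105. ] med [ 0.8148 -0.0992  0.0811] min [ 0.801 -0.108  0.061] max [ 0.826 -0.091  0.102]
tall 226 [356.1 106.1] med [ 0.8105 -0.2346  0.088 ] min [ 0.778 -0.285  0.061] max [ 0.828 -0.217  0.114]
tall 307 [395.9 110.1] med [ 0.7961 -0.351   0.0942] min [ 0.751 -0.372  0.06 ] max [ 0.826 -0.31   0.129]
tall 129 [442.5 109. ] med [ 0.7938 -0.4826  0.0956] min [ 0.768 -0.5    0.086] max [ 0.829 -0.472  0.103]
tall 4962 [216.7 116.7] med [0.7777 0.145  0.114 ] min [ 0.737 -0.071  0.06 ] max [0.837 0.409 0.15 ]
tall 1013 [101.  123.8] med [0.7638 0.472 
[... 7394 characters left out ...]
    5  115  115  111  111  111  142  112  112  114  111    9    7   10   -1   -1]
 [   9    6    7    7   10  113  108  111  109  111  109  112  115  113  109   10    8   14    7    0]
 [  11    9    8   10    7    8  111  115  110  111  115  109  113  110    7    3   12   10    9   -2]
 [  11   10    8   10    7    5    4  112  113  116  115  111  114   10    6    8    2    1   -2    2]
 [   5    7    8    5    8    8    9    9   10  112  107    7    6    0    4    0    1    1   -2    2]
 [   2    8    9    6    7    7    9    6   10    7   -1   -3    1    2   -1    0    1   -6    1   -3]
 [  -1    8    8    8   13    8    8    0   -3    1    1    4   -1    3   -1    2    1   -1    3   -1]]
```

View pics/c1.png

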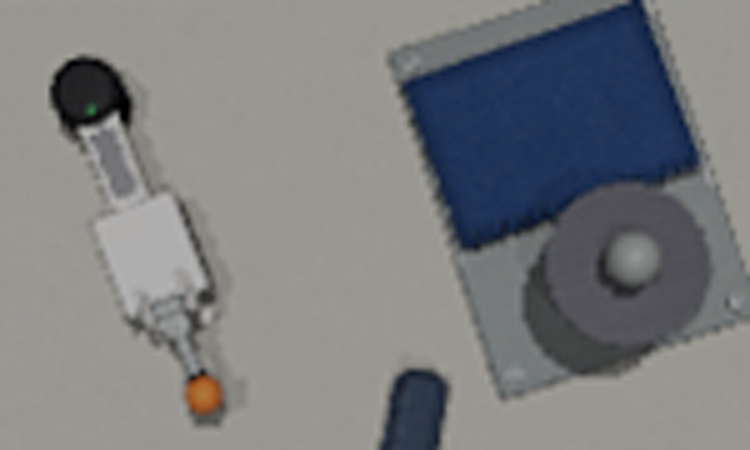

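The crop shows the head at (89,95), the housing centre near (155,255), the knob at (203,393), the ball at (632,260) and the collar centre near (628,265). The camera and stand are both at about 20° yaw. I'll move over the camera for a wrist view.

Emit:
arm_command --series '[{"slide": [0.035,-0.031,-0.005],"turn": [0,0,0.01]},{"slide": [0.07,-0.062,-0.01],"turn": [0,0,0.02]},{"slide": [0.105,-0.093,-0.02],"turn": [0,0,0.03]},{"slide": [0.14,-0.125,-0.03],"turn": [0,0,0.04]},{"slide": [0.175,-0.156,-0.04],"turn": [0,0,0.05]},{"slide": [0.21,-0.187,-0.04],"turn": [0,0,0.06]},{"slide": [0.245,-0.218,-0.04],"turn": [0,0,0.07]},{"slide": [0.28,-0.25,-0.04],"turn": [0,0,0.07]}]'

```text
clock: 0.9
eef_pos: [0.4081, -0.2278, 0.2823]
ee_rot: [180.0, 0.0, 19.8]
force: [2.0, -0.0, 0.1]
finger_gap: 0.0856
grasp_force: 0.0
```

Emit:
arm_command --series '[{"slide": [0.03,-0.03,0],"turn": [0,0,0]},{"slide": [0.06,-0.065,0],"turn": [0,0,0]},{"slide": [0.09,-0.1,0],"turn": [0,0,0]},{"slide": [0.12,-0.135,0],"turn": [0,0,0]},{"slide": [0.15,-0.17,0],"turn": [0,0,0]},{"slide": [0.18,-0.205,0],"turn": [0,0,0]},{"slide": [0.21,-0.235,0],"turn": [0,0,0]},{"slide": [0.21,-0.24,0],"turn": [0,0,0]}]'

```text
clock: 1.7
eef_pos: [0.5248, 0.0737, 0.282]
ee_rot: [-179.8, -0.1, 20.3]
force: [-0.8, 1.4, 0.5]
finger_gap: 0.0852
grasp_force: 0.0
```

```bash
python3 - <<'E'
from h import *
st=r.get_state();print(st['clock'],st['eef_pos'],st['ee_rot'],st['force'],st['joint_pos'].round(1))
s=r.snapshot('wrist');print(s['T_tool_cam'].round(4),s['fx'],s['cx'],s['cy'],s['distortion'])
save(s,'w1.png');np.savez('w1.npz',img=s['img'],P=cloud(s,wristT(s,st)))
E
```

```text
1.7 [0.52477767 0.07366962 0.28195369] [-1.79802659e+02 -9.57432042e-02  2.02900913e+01] [-0.805625    1.43193609  0.49357057] [  9.7  20.  -28.7  96.4  10.1  66.2 -91.3]
[[-1.000e-04 -9.638e-01 -2.665e-01  6.640e-02]
 [ 1.000e+00  1.000e-04 -9.000e-04  8.000e-04]
 [ 8.000e-04 -2.665e-01  9.638e-01 -1.331e-01]
 [ 0.000e+00  0.000e+00  0.000e+00  1.000e+00]] 368.79918543055027 280.28917774542316 211.60640296310797 [-0.03619629  0.          0.          0.          0.        ]
```

View pics/w1.png

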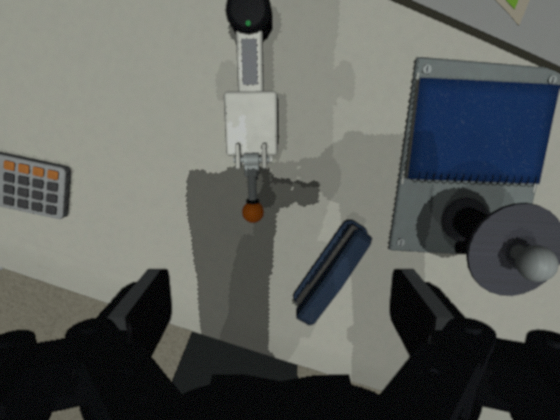

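The wrist view shows the head at (248,12), the housing (225–277, 92–155), the knob at (252,211), the ball at (537,262), the collar near (515,248) and the notebook (412–555, 80–182). Next I'll cast rays onto the known heights.

```bash
cat >> h.py <<'E'
def ray(s,T,uv,z):
    K=np.array([[s['fx'],0,s['cx']],[0,s['fy'],s['cy']],[0,0,1.]])
    p=cv2.undistortPoints(np.asarray(uv,float).reshape(-1,1,2),K,np.array(s['distortion'],float)).reshape(-1,2)
    d=np.c_[p,np.ones(len(p))]@T[:3,:3].T; return T[:3,3]+d*((z-T[2,3])/d[:,2])[:,None]
def camT(s):
    T=np.eye(4);Rm=cv2.Rodrigues(np.array(s['rvec'],float))[0];T[:3,:3]=Rm.T;T[:3,3]=-Rm.T@np.ravel(s['tvec']);return T
def blobs(m,mn):
    k,l,st,c=cv2.connectedComponentsWithStats(m.astype(np.uint8))
    return [(st[i,4],c[i],l==i) for i in range(1,k) if st[i,4]>=mn]
def rect(s,T,m,z):
    c=max(cv2.findContours(m.astype(np.uint8),cv2.RETR_EXTERNAL,cv2.CHAIN_APPROX_NONE)[0],key=cv2.contourArea)
    return cv2.minAreaRect(ray(s,T,c.reshape(-1,2),z)[:,:2].astype(np.float32))
def show(s,T,win,tag):
    img=s['img'];hsv=cv2.cvtColor(img,cv2.COLOR_RGB2HSV);H,S,V=[hsv[...,i].astype(int) for i in range(3)]
    P=cloud(s,T);z=P[...,2];w=(P[...,0]>win[0])&(P[...,0]<win[1])&(P[...,1]>win[2])&(P[...,1]<win[3])
    for n,c,m in blobs(w&(H<16)&(S>150)&(V>60)&(z>.04),8): print(tag,'knob',n,c.round(1),ray(s,T,c,.06)[0].round(4))
    for n,c,m in blobs(w&(S<50)&(V>150)&(z>.045),100): print(tag,'white',n,c.round(1),rect(s,T,cv2.morphologyEx(m.astype(np.uint8),cv2.MORPH_OPEN,np.ones((int(5+n**.5/3),)*2)),.056))
    for n,c,m in blobs(w&(V<60)&(z>.03),60): print(tag,'head',n,c.round(1),rect(s,T,m,.057))
    for n,c,m in blobs(w&(H>100)&(H<125)&(S>120)&(z>.01)&(z<.035),300): print(tag,'blue',n,c.round(1),rect(s,T,m,.022))
    for n,c,m in blobs((P[...,0]>.45)&(P[...,0]<.62)&(P[...,1]>-.22)&(P[...,1]<-.08)&(z>.09),100): print(tag,'collar',n,c.round(1),rect(s,T,m,.112),np.median(z[m]))
    for n,c,m in blobs((P[...,0]>.45)&(P[...,0]<.62)&(P[...,1]>-.22)&(P[...,1]<-.08)&(z>.125),20): print(tag,'ball',n,c.round(1),rect(s,T,m,.138),z[m].max())
E
python3 - <<'E'
from h import *
st=r.get_state();s=r.snapshot('wrist')
show(s,wristT(s,st),(.45,.72,.05,.2),'w');show(s,wristT(s,st),(.5,.75,-.22,0),'w2')
t=r.snapshot('top');show(t,camT(t),(.45,.72,.05,.2),'t');show(t,camT(t),(.5,.75,-.22,0),'t2')
E
```

```text
w knob 307 [250.6 210.1] [0.4849 0.089  0.06  ]Traceback (most recent call last):
  File "<stdin>", line 3, in <module>
  File "h.py", line 32, in show
    for n,c,m in blobs(w&(S<50)&(V>150)&(z>.045),100): print(tag,'white',n,c.round(1),rect(s,T,cv2.morphologyEx(m.astype(np.uint8),cv2.MORPH_OPEN,np.ones((int(5+n**.5/3),)*2)),.056))
                                                                                      ~~~~^^^^^^^^^^^^^^^^^^^^^^^^^^^^^^^^^^^^^^^^^^^^^^^^^^^^^^^^^^^^^^^^^^^^^^^^^^^^^^^^^^^^^^^^^^^
  File "h.py", line 26, in rect
    c=max(cv2.findContours(m.astype(np.uint8),cv2.RETR_EXTERNAL,cv2.CHAIN_APPROX_NONE)[0],key=cv2.contourArea)
ValueError: max() iterable argument is empty
```

```bash
sed -i 's/int(5+n\*\*.5\/3)/max(3,int(n**.5\/3))/; s/    c=max(cv2.findContours(m.astype/    if not m.any(): return None\n    c=max(cv2.findContours(m.astype/' h.py
python3 - <<'E'
from h import *
st=r.get_state();s=r.snapshot('wrist')
show(s,wristT(s,st),(.45,.72,.05,.2),'w');show(s,wristT(s,st),(.5,.75,-.22,0),'w2')
t=r.snapshot('top');show(t,camT(t),(.45,.72,.05,.2),'t');show(t,camT(t),(.5,.75,-.22,0),'t2')
E
```

```text
w knob 308 [248.2 208.9] [0.485  0.0888 0.06  ]
w white 518 [243.7  58.8] None
w white 2881 [244.7 118.1] ((0.5662103891372681, 0.12009396404027939), (0.05459311231970787, 0.045740965753793716), 19.617469787597656)
w head 1167 [243.8  12.9] ((0.6505430936813354, 0.1501891016960144), (0.02534155547618866, 0.040556229650974274), 19.78754425048828)
w head 133 [249.4 191.1] ((0.5037400722503662, 0.09577727317810059), (0.03186013922095299, 0.015353572554886341), 28.049497604370117)
w head 27459 [166.4 375.4] ((0.30893075466156006, 0.08085072040557861), (0.20165230333805084, 0.5314965844154358), 20.734663009643555)
w collar 7220 [511.4 244. ] ((0.5473673939704895, -0.14016853272914886), (0.08956831693649292, 0.08738623559474945), 31.935543060302734) 0.11353028633067744
w ball 1224 [532.4 258.2] ((0.5474696755409241, -0.14334449172019958), (0.038593292236328125, 0.029489288106560707), 69.61226654052734) 0.15551217630574543
w2 head 917 [467.3 223.7] ((0.548936665058136, -0.13164828717708588), (0.04459560289978981, 0.08215030282735825), 81.19590759277344)
w2 head 936 [511.7 246.8] ((0.5396580
[... 869 characters left out ...]
25213813782, -0.14003010094165802), (0.026017358526587486, 0.028739236295223236), 88.2530288696289) 0.1550641706513074
t2 head 280 [323.5  96.3] ((0.8480266332626343, -0.14768904447555542), (0.008051049895584583, 0.30306926369667053), 0.22642163932323456)
t2 blue 1712 [309.5 169.1] ((0.6421710252761841, -0.10943514108657837), (0.10268841683864594, 0.1456429362297058), 18.649320602416992)
t2 collar 854 [324.7 197.9] ((0.5485053658485413, -0.14041611552238464), (0.08524242043495178, 0.08553390949964523), 88.41551208496094) 0.11261218532918171
t2 ball 105 [326.  196.7] ((0.5493925213813782, -0.14003010094165802), (0.026017358526587486, 0.028739236295223236), 88.2530288696289) 0.1550641706513074
```

Emit:
arm_command --series '[{"slide": [-0.0325,-0.0278,0.03],"turn": [0,0,0]},{"slide": [-0.0325,-0.0278,0.07],"turn": [0,0,0]},{"slide": [-0.0325,-0.0278,0.11],"turn": [0,0,0]},{"slide": [-0.0325,-0.0278,0.14],"turn": [0,0,0]},{"slide": [-0.0325,-0.0278,0.14],"turn": [0,0,0]},{"slide": [-0.0325,-0.0278,0.14],"turn": [0,0,0]}]' --fingers 0 --force 20

```text
clock: 2.5
eef_pos: [0.4838, 0.0814, 0.1428]
ee_rot: [180.0, 0.0, 19.8]
force: [0.9, -0.2, 0.7]
finger_gap: 0.0429
grasp_force: 0.0
```

```bash
python3 - <<'E'
from h import *
st=r.get_state();print(st['clock'],st['eef_pos'],st['ee_rot'],st['force'],st['qvel'].round(1))
s=r.snapshot('wrist');T=wristT(s,st);show(s,T,(.45,.72,.05,.2),'w')
A=np.eye(3)
Rm=R.from_euler('xyz',st['ee_rot'],degrees=True).as_matrix()
img=s['img'];hsv=cv2.cvtColor(img,cv2.COLOR_RGB2HSV)
for n,c,m in blobs((hsv[...,0]<16)&(hsv[...,1]>150)&(hsv[...,2]>60),150): print(n,c,Rm.T@(ray(s,T,c,.06)[0]-st['eef_pos']))
E
```

```text
2.5 [0.48384251 0.08144657 0.14284025] [1.79985372e+02 3.86439607e-02 1.97648627e+01] [ 0.92811716 -0.20915517  0.73580286] [-0.2 -1.6 -0.8 -1.9 -0.2  0.2 -0.1]
w knob 854 [268.5 216.8] [0.4848 0.0888 0.06  ]
w white 349 [263.9   4.4] ((0.5956122279167175, 0.12976506352424622), (0.004979370627552271, 0.01951798051595688), 19.654146194458008)
w white 8285 [265.3  61.5] ((0.5664199590682983, 0.1191042810678482), (0.054234858602285385, 0.0462002195417881), 20.733867645263672)
w head 228 [269.8 197.9] ((0.49729132652282715, 0.09042282402515411), (0.011374730616807938, 0.017909305170178413), 6.342239856719971)
w head 36332 [214.3 362.3] ((0.37928199768066406, 0.1050291433930397), (0.13170719146728516, 0.31227540969848633), 20.446718215942383)
854 [268.50234192 216.75175644] [ 0.00341232 -0.006614    0.08283628]
```

Emit:
arm_command --series '[{"slide": [0.0034,-0.0066,0.03],"turn": [0,0,-0.01]},{"slide": [0.0034,-0.0066,0.06],"turn": [0,0,-0.01]},{"slide": [0.0034,-0.0066,0.085],"turn": [0,0,-0.01]},{"slide": [0.0034,-0.0066,0.091],"turn": [0,0,-0.01]},{"slide": [0.0034,-0.0066,0.091],"turn": [0,0,-0.01]}]'

```text
clock: 3.05
eef_pos: [0.4854, 0.0899, 0.0521]
ee_rot: [180.0, -0.0, 20.4]
force: [0.4, 0.8, -0.6]
finger_gap: 0.0428
grasp_force: 0.0
```

Emit:
arm_command --series '[{"slide": [0,0,0],"turn": [0,0,0]},{"slide": [0,0,0],"turn": [0,0,0]},{"slide": [0,0,0],"turn": [0,0,0]},{"slide": [0,0,0],"turn": [0,0,0]},{"slide": [0,0,0],"turn": [0,0,0]}]' --fingers -1 --force 20

```text
clock: 3.55
eef_pos: [0.4857, 0.09, 0.0526]
ee_rot: [180.0, -0.1, 20.4]
force: [-0.9, -1.4, 7.3]
finger_gap: 0.0202
grasp_force: 19.5
```

Emit:
arm_command --series '[{"slide": [0.0006,0,-0.0078],"turn": [0,0,0]},{"slide": [0.0023,0,-0.0154],"turn": [0,0,0]},{"slide": [0.0052,0,-0.0226],"turn": [0,0,0]},{"slide": [0.0091,0,-0.0294],"turn": [0,0,0]},{"slide": [0.014,0,-0.0354],"turn": [0,0,0]},{"slide": [0.0197,0,-0.0407],"turn": [0,0,0]},{"slide": [0.0261,0,-0.0451],"turn": [0,0,0]},{"slide": [0.0308,0,-0.0475],"turn": [0,0,0]}]'

```text
clock: 4.35
eef_pos: [0.5141, 0.1009, 0.0993]
ee_rot: [180.0, -0.0, 20.4]
force: [-3.7, -1.6, 1.4]
finger_gap: 0.0204
grasp_force: 19.8
```

Emit:
arm_command --series '[{"slide": [0,0,0],"turn": [0,0,0]},{"slide": [0,0,0],"turn": [0,0,0]},{"slide": [0,0,0],"turn": [0,0,0]},{"slide": [0,0,0],"turn": [0,0,0]}]' --fingers 0

```text
clock: 4.75
eef_pos: [0.5137, 0.1008, 0.0987]
ee_rot: [-180.0, -0.0, 20.4]
force: [-0.9, 0.9, 0.3]
finger_gap: 0.0425
grasp_force: 0.0
```

Emit:
arm_command --series '[{"slide": [0,0,-0.03],"turn": [0,0,0]},{"slide": [0,0,-0.06],"turn": [0,0,0]},{"slide": [-0.02,0,-0.1],"turn": [0,0,0]},{"slide": [-0.02,0,-0.14],"turn": [0,0,0]},{"slide": [-0.02,0,-0.14],"turn": [0,0,0]},{"slide": [-0.02,0,-0.14],"turn": [0,0,0]}]' --fingers 1

```text
clock: 5.35
eef_pos: [0.4953, 0.0937, 0.2395]
ee_rot: [180.0, -0.1, 20.4]
force: [0.1, -0.0, -0.7]
finger_gap: 0.0852
grasp_force: 0.0
```

```bash
python3 - <<'E'
from h import *
st=r.get_state();print(st['clock'],st['eef_pos'],st['ee_rot'],st['force'],st['qvel'].round(1))
s=r.snapshot('wrist');save(s,'w2.png');T=wristT(s,st);show(s,T,(.45,.72,.05,.2),'w');show(s,T,(.5,.75,-.22,0),'w2')
E
```

```text
5.35 [0.49525006 0.09374906 0.23954811] [ 1.79953884e+02 -1.35615531e-01  2.04213301e+01] [ 0.10613047 -0.00705089 -0.73370511] [-0.3  1.9  0.6  1.8  0.3 -0.4 -0. ]
w knob 597 [280.3 181.3] [0.5024 0.0957 0.06  ]
w white 410 [281.2  37.2] ((0.5949176549911499, 0.13042132556438446), (0.003795074764639139, 0.00806073471903801), 20.41161346435547)
w white 3574 [280.2  96.9] ((0.5660808086395264, 0.11965120583772659), (0.05324069783091545, 0.04505280405282974), 20.411727905273438)
w head 36484 [233.  368.8] ((0.3242298364639282, 0.08096447587013245), (0.17851155996322632, 0.5183866024017334), 20.82793426513672)
w collar 1915 [547.4 250.6] ((0.5304636359214783, -0.11169693619012833), (0.07673748582601547, 0.0229687187820673), 32.2768440246582) 0.11321668601204143
w2 head 1789 [527.4 226.3] ((0.5278587341308594, -0.1389160454273224), (0.08190491050481796, 0.04761539399623871), 20.696487426757812)
w2 blue 11199 [510.1 111.9] ((0.6339111328125, -0.09090790152549744), (0.10355522483587265, 0.10693655163049698), 18.237823486328125)
w2 collar 1915 [547.4 250.6] ((0.5304636359214783, -0.11169693619012833), (0.07673748582601547, 0.0229687187820673), 32.2768440246582) 0.11321668601204143
```

View pics/w2.png

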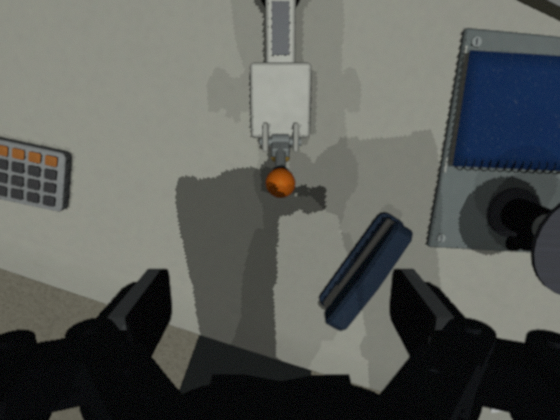

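The handle is up, with the knob at (280,181), and the housing (250–310, 65–137) is unmoved and aligned with the tool. I'll grasp it 14 mm ahead of the socket axis so the gripper clears the knob.

Emit:
arm_command --series '[{"slide": [0.045,0.0005,0],"turn": [0,0,0]},{"slide": [0.0885,0.0005,0],"turn": [0,0,0]},{"slide": [0.0885,0.0005,0.045],"turn": [0,0,0]},{"slide": [0.0885,0.0005,0.09],"turn": [0,0,0]},{"slide": [0.0885,0.0005,0.13],"turn": [0,0,0]},{"slide": [0.0885,0.0005,0.17],"turn": [0,0,0]},{"slide": [0.0885,0.0005,0.2],"turn": [0,0,0]},{"slide": [0.0885,0.0005,0.217],"turn": [0,0,0]}]'

```text
clock: 6.2
eef_pos: [0.5751, 0.1237, 0.0171]
ee_rot: [-179.9, 0.4, 20.5]
force: [0.4, 0.4, 0.5]
finger_gap: 0.0854
grasp_force: 0.0
```

Emit:
arm_command --series '[{"slide": [0,0,0],"turn": [0,0,0]},{"slide": [0,0,0],"turn": [0,0,0]},{"slide": [0,0,0],"turn": [0,0,0]},{"slide": [0,0,0],"turn": [0,0,0]},{"slide": [0,0,0],"turn": [0,0,0]},{"slide": [0,0,0],"turn": [0,0,0]}]' --fingers -1 --force 50

```text
clock: 6.8
eef_pos: [0.5779, 0.1241, 0.0222]
ee_rot: [180.0, -0.0, 20.4]
force: [-1.2, -0.2, -1.8]
finger_gap: 0.0493
grasp_force: 54.0
```

Emit:
arm_command --series '[{"slide": [0,0,-0.005],"turn": [0,0,0]},{"slide": [0,0,-0.015],"turn": [0,0,0]},{"slide": [0,0,-0.035],"turn": [0,0,0]},{"slide": [0,0,-0.065],"turn": [0,0,0]},{"slide": [0,0,-0.1],"turn": [0,0,0]},{"slide": [0,0,-0.14],"turn": [0,0,0]},{"slide": [0,0,-0.17],"turn": [0,0,0]},{"slide": [0,0,-0.18],"turn": [0,0,0]}]'

```text
clock: 7.6
eef_pos: [0.5791, 0.1249, 0.2059]
ee_rot: [180.0, -0.3, 20.4]
force: [-0.9, -0.0, -7.2]
finger_gap: 0.0496
grasp_force: 53.9
```

Emit:
arm_command --series '[{"slide": [-0.005,0.01,0],"turn": [0,0,0]},{"slide": [-0.015,0.03,0],"turn": [0,0,0]},{"slide": [-0.03,0.06,0],"turn": [0,0,0]},{"slide": [-0.045,0.09,0],"turn": [0,0,0]},{"slide": [-0.06,0.12,0],"turn": [0,0,0]},{"slide": [-0.07,0.138,0],"turn": [0,0,0]},{"slide": [-0.07,0.138,0],"turn": [0,0,0]},{"slide": [-0.07,0.138,0],"turn": [0,0,0]}]'

```text
clock: 8.4
eef_pos: [0.5592, -0.0309, 0.1999]
ee_rot: [-179.9, 0.2, 20.3]
force: [-0.8, 0.2, -7.4]
finger_gap: 0.0494
grasp_force: 53.7
```

```bash
python3 - <<'E'
from h import *
st=r.get_state();print(st['clock'],st['eef_pos'],st['ee_rot'],st['force'],st['moment'],st['qvel'].round(1))
s=r.snapshot('wrist');save(s,'w3.png');T=wristT(s,st);show(s,T,(.5,.75,-.22,0),'w')
np.savez('w3.npz',T=T,img=s['img'],P=cloud(s,T))
E
```

```text
8.4 [ 0.55919508 -0.03086909  0.19987994] [-179.92511758    0.18503046   20.3299272 ] [-0.75551483  0.19596727 -7.37057504] [ 0.01027275  0.00247888 -0.00390769] [-1.8 -0.3 -1.6 -0.8 -0.6  0.  -0.2]
w white 5490 [283.1 162.5] None
w head 8868 [307.7  52.9] ((0.6616072654724121, -0.014846064150333405), (0.06138111650943756, 0.09006650000810623), 89.9096908569336)
w head 32300 [363.5 368.6] ((0.4727057218551636, -0.1392846554517746), (0.1925477236509323, 0.3937402665615082), 19.804489135742188)
w head 935 [279.7 252.2] ((0.5187885761260986, -0.04634230583906174), (0.018885720521211624, 0.036354269832372665), 20.375625610351562)
w blue 20307 [409.2 129.3] ((0.6413407921791077, -0.1127815991640091), (0.1034238263964653, 0.14107145369052887), 18.335060119628906)
w collar 8473 [437.6 271.9] ((0.5590482354164124, -0.13997873663902283), (0.06592457741498947, 0.08840342611074448), 9.619685173034668) 0.11357885242732088
w collar 1182 [532.1 362.7] ((0.5250265598297119, -0.23343141376972198), (0.0936901792883873, 0.01651480421423912), 65.42715454101562) 0.2631921586920896
w collar 1123 [475.8 397.3] ((0.4805344343185425, -0.21415019035339355), (0.050487760454416275, 0.023460157215595245), 52.6181640625) 0.2516496973414888
w ball 1206 [444.4 302.3] ((0.5526365041732788, -0.13912543654441833), (0.023199107497930527, 0.03131742402911186), 35.006229400634766) 0.152545406571686
w ball 1182 [532.1 362.7] ((0.536465585231781, -0.20694833993911743), (0.08265797048807144, 0.014570174738764763), 65.42719268798828) 0.2731415703033836
w ball 1123 [475.8 397.3] ((0.4972124993801117, -0.189937561750412), (0.044542718678712845, 0.02069769985973835), 52.618125915527344) 0.2597184832937709
```

View pics/w3.png

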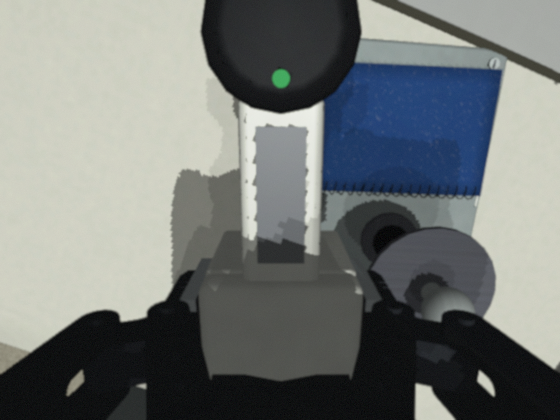

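The view shows the boom straight in the grip, the head centre near (281,30), the collar near (435,275), and the ball at (445,300) partly hidden by a finger. I'll back up 50 mm for a clear ball measurement.

Emit:
arm_command --series '[{"slide": [-0.01,0,0],"turn": [0,0,0]},{"slide": [-0.03,0,0],"turn": [0,0,0]},{"slide": [-0.05,0,0],"turn": [0,0,0]},{"slide": [-0.06,0,0],"turn": [0,0,0]},{"slide": [-0.06,0,0],"turn": [0,0,0]},{"slide": [-0.06,0,0],"turn": [0,0,0]},{"slide": [-0.06,0,0],"turn": [0,0,0]}]'

```text
clock: 9.15
eef_pos: [0.5053, -0.0499, 0.202]
ee_rot: [-180.0, -0.1, 20.5]
force: [0.0, 0.2, -5.4]
finger_gap: 0.0494
grasp_force: 53.7
```

```bash
python3 - <<'E'
from h import *
st=r.get_state();print(st['clock'],st['eef_pos'],st['ee_rot'],st['qvel'].round(1))
s=r.snapshot('wrist');T=wristT(s,st);P=cloud(s,T);z=P[...,2];img=s['img']
w=(abs(P[...,0]-.548)<.06)&(abs(P[...,1]+.14)<.06)
col=w&(z>.1)&(z<.122); ball=w&(z>.128)&(z<.165)
def fit(q):
    A=np.c_[2*q,np.ones(len(q))];x=np.linalg.lstsq(A,(q**2).sum(1),rcond=None)[0];return x[:-1],np.sqrt(x[-1]+x[:-1]@x[:-1])
for n,c,m in blobs(ball,100): print('ball px',n,c); print('sphere',fit(P[cv2.erode(m.astype(np.uint8),np.ones((3,3)))>0])); 
# collar outline rays at its depth height, excluding occluded
m=(col|ball).astype(np.uint8);zc=np.median(z[col]);print('zc',zc)
c=max(cv2.findContours(m,cv2.RETR_EXTERNAL,cv2.CHAIN_APPROX_NONE)[0],key=cv2.contourArea).reshape(-1,2)
q=ray(s,T,c,zc)[:,:2]
for i in range(6):
    ce,rd=fit(q);e=abs(np.hypot(*(q-ce).T)-rd);q=q[e<max(.0012,np.percentile(e,85))]
print('collar',ce,rd,len(q),len(c))
# ball outline silhouette: fit tangent cone (known radius)
Tc=T[:3,3]
# head in tool frame
Rm=R.from_euler('xyz',st['ee_rot'],degrees=True).as_matrix();Q=(P-st['eef_pos'])@Rm
g=cv2.cvtColor(img,cv2.COLOR_RGB2GRAY)
hm=(g<60)&(Q[...,2]<-.02)&(Q[...,2]>-.06)&(Q[...,0]>.06)&(abs(Q[...,1])<.03);hz=np.median(Q[...,2][hm])
n,cc,mm=max(blobs(hm,200),key=lambda b:b[0]);k=max(cv2.findContours(mm.astype(np.uint8),cv2.RETR_EXTERNAL,cv2.CHAIN_APPROX_NONE)[0],key=cv2.contourArea).reshape(-1,2)
k=k[k[:,1]>3];qh=(ray(s,T,k,(st['eef_pos']+Rm@[.086,0,hz])[2])-st['eef_pos'])@Rm
print('head tool z',hz,'circle',fit(qh[:,:2]),np.median(Q[hm],0))
save(s,'w4.png');np.savez('w4.npz',T=T,img=img,P=P)
E
```

```text
9.15 [ 0.50531765 -0.04987429  0.2019754 ] [-1.79996235e+02 -7.91193813e-02  2.04875405e+01] [-0.1  0.2  0.1  0.  -0.1  0.1  0. ]
ball px 2459 [460.46400976 219.6893046 ]
sphere (array([ 0.54794177, -0.14112575,  0.14026807]), np.float64(0.014308719818781025))
zc 0.11346514384369343
collar [ 0.54784478 -0.14077484] 0.04367911863929328 388 389
head tool z -0.035001427109824346 circle (array([0.08532495, 0.00092814]), np.float64(0.019349219060363528)) [ 0.08173997  0.00085478 -0.03500143]
```

View pics/w4.png

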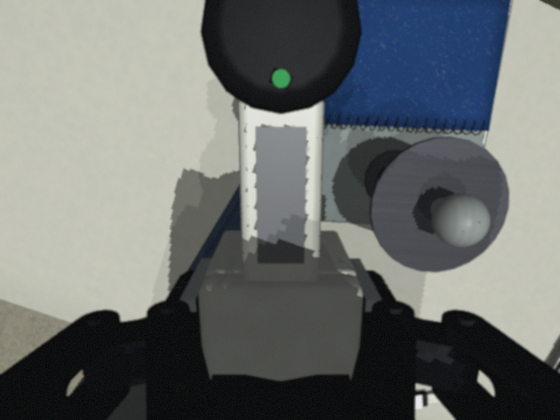

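The ball is fully visible at (460,220) and the collar at (440,205); the ball centre comes out at (0.5479, −0.1410). Now I'll move over the ball and turn to the stand's yaw.

Emit:
arm_command --series '[{"slide": [0.004,0.02,0],"turn": [0,0,0.007]},{"slide": [0.009,0.04,0],"turn": [0,0,0.014]},{"slide": [0.014,0.06,0],"turn": [0,0,0.021]},{"slide": [0.018,0.08,0],"turn": [0,0,0.028]},{"slide": [0.021,0.093,0],"turn": [0,0,0.035]},{"slide": [0.0221,0.0999,0],"turn": [0,0,0.035]},{"slide": [0.0221,0.0999,0],"turn": [0,0,0.035]},{"slide": [0.0221,0.0999,0],"turn": [0,0,0.035]}]'

```text
clock: 10.0
eef_pos: [0.5596, -0.1353, 0.2017]
ee_rot: [-179.9, 0.0, 18.5]
force: [-0.4, 1.1, -6.3]
finger_gap: 0.0494
grasp_force: 53.9
```

Emit:
arm_command --series '[{"slide": [0,0,0.006],"turn": [0,0,0]},{"slide": [0,0,0.012],"turn": [0,0,0]},{"slide": [0,0,0.018],"turn": [0,0,0]},{"slide": [0,0,0.02],"turn": [0,0,0]},{"slide": [0,0,0.02],"turn": [0,0,0]},{"slide": [0,0,0.02],"turn": [0,0,0]}]'

```text
clock: 10.6
eef_pos: [0.56, -0.1363, 0.1818]
ee_rot: [-180.0, -0.0, 18.4]
force: [-0.2, 0.4, -7.7]
finger_gap: 0.0493
grasp_force: 53.9
```

```bash
python3 - <<'E'
from h import *
st=r.get_state();print(st['clock'],st['eef_pos'],st['ee_rot'],st['force'],st['moment'],st['qvel'].round(1))
E
```

```text
10.6 [ 0.55996666 -0.13634482  0.181823  ] [-1.79996619e+02 -3.43584623e-03  1.84400139e+01] [-0.21835136  0.38248733 -7.71605458] [ 0.01016211 -0.04331702 -0.02400815] [ 0.1 -0.3 -0.1 -0.2 -0.1  0.1  0.1]
```

Emit:
arm_command --series '[{"slide": [0.001,-0.0003,0.001],"turn": [0,0,0]},{"slide": [0.001,-0.0003,0.002],"turn": [0,0,0]},{"slide": [0.001,-0.0003,0.003],"turn": [0,0,0]},{"slide": [0.001,-0.0003,0.004],"turn": [0,0,0]},{"slide": [0.001,-0.0003,0.005],"turn": [0,0,0]},{"slide": [0.001,-0.0003,0.006],"turn": [0,0,0]},{"slide": [0.001,-0.0003,0.007],"turn": [0,0,0]},{"slide": [0.001,-0.0003,0.008],"turn": [0,0,0]}]'

```text
clock: 11.4
eef_pos: [0.5608, -0.1358, 0.1737]
ee_rot: [-180.0, 0.0, 18.4]
force: [-0.4, -0.4, -6.7]
finger_gap: 0.0492
grasp_force: 53.9
```

Emit:
arm_command --series '[{"slide": [0,0,0.001],"turn": [0,0,0]},{"slide": [0,0,0.002],"turn": [0,0,0]},{"slide": [0,0,0.003],"turn": [0,0,0]},{"slide": [0,0,0.004],"turn": [0,0,0]},{"slide": [0,0,0.004],"turn": [0,0,0]}]'

```text
clock: 11.9
eef_pos: [0.5607, -0.1358, 0.1696]
ee_rot: [-180.0, 0.0, 18.4]
force: [-0.1, -0.2, -7.4]
finger_gap: 0.0496
grasp_force: 53.9
```

Emit:
arm_command --series '[{"slide": [0,0,0.001],"turn": [0,0,0]},{"slide": [0,0,0.002],"turn": [0,0,0]},{"slide": [0,0,0.003],"turn": [0,0,0]},{"slide": [0,0,0.004],"turn": [0,0,0]},{"slide": [0,0,0.005],"turn": [0,0,0]},{"slide": [0,0,0.006],"turn": [0,0,0]}]'

```text
clock: 12.5
eef_pos: [0.5608, -0.1358, 0.1637]
ee_rot: [-180.0, -0.0, 18.4]
force: [0.1, 0.9, -6.5]
finger_gap: 0.0499
grasp_force: 53.9
```

Emit:
arm_command --series '[{"slide": [0,0,0.001],"turn": [0,0,0]},{"slide": [0,0,0.002],"turn": [0,0,0]},{"slide": [0,0,0.003],"turn": [0,0,0]},{"slide": [0,0,0.004],"turn": [0,0,0]}]'

```text
clock: 12.9
eef_pos: [0.5607, -0.1358, 0.1597]
ee_rot: [-180.0, 0.0, 18.4]
force: [-0.3, 0.7, -6.5]
finger_gap: 0.0495
grasp_force: 53.9
```

Emit:
arm_command --series '[{"slide": [0,0,0.001],"turn": [0,0,0]},{"slide": [0,0,0.002],"turn": [0,0,0]},{"slide": [0,0,0.003],"turn": [0,0,0]},{"slide": [0,0,0.004],"turn": [0,0,0]}]'

```text
clock: 13.3
eef_pos: [0.5607, -0.1358, 0.1557]
ee_rot: [-180.0, 0.0, 18.4]
force: [0.1, 0.2, -6.7]
finger_gap: 0.0493
grasp_force: 53.9
```

Emit:
arm_command --series '[{"slide": [0,0,0.001],"turn": [0,0,0]},{"slide": [0,0,0.002],"turn": [0,0,0]},{"slide": [0,0,0.003],"turn": [0,0,0]},{"slide": [0,0,0.004],"turn": [0,0,0]}]'

```text
clock: 13.7
eef_pos: [0.5607, -0.1358, 0.1517]
ee_rot: [-180.0, 0.0, 18.4]
force: [-1.2, 1.1, -7.0]
finger_gap: 0.0495
grasp_force: 53.9
```

Emit:
arm_command --series '[{"slide": [0,0,0.001],"turn": [0,0,0]},{"slide": [0,0,0.002],"turn": [0,0,0]},{"slide": [0,0,0.003],"turn": [0,0,0]},{"slide": [0,0,0.004],"turn": [0,0,0]}]'

```text
clock: 14.1
eef_pos: [0.5608, -0.1358, 0.1477]
ee_rot: [180.0, -0.0, 18.4]
force: [0.3, -0.2, -6.6]
finger_gap: 0.0494
grasp_force: 53.9
```

Emit:
arm_command --series '[{"slide": [0,0,0.001],"turn": [0,0,0]},{"slide": [0,0,0.002],"turn": [0,0,0]},{"slide": [0,0,0.003],"turn": [0,0,0]},{"slide": [0,0,0.004],"turn": [0,0,0]}]'

```text
clock: 14.5
eef_pos: [0.5608, -0.1358, 0.1437]
ee_rot: [-180.0, -0.0, 18.4]
force: [-0.6, 0.4, -7.2]
finger_gap: 0.0494
grasp_force: 53.9
```

Emit:
arm_command --series '[{"slide": [0,0,0.001],"turn": [0,0,0]},{"slide": [0,0,0.002],"turn": [0,0,0]},{"slide": [0,0,0.003],"turn": [0,0,0]}]'

```text
clock: 14.8
eef_pos: [0.5607, -0.1358, 0.1407]
ee_rot: [-180.0, 0.0, 18.4]
force: [0.2, -0.7, -6.6]
finger_gap: 0.0496
grasp_force: 53.9
```

Emit:
arm_command --series '[{"slide": [0,0,0.001],"turn": [0,0,0]},{"slide": [0,0,0.0015],"turn": [0,0,0]},{"slide": [0,0,0.0015],"turn": [0,0,0]}]'

```text
clock: 15.1
eef_pos: [0.5607, -0.1358, 0.1392]
ee_rot: [-180.0, 0.0, 18.4]
force: [-0.4, 0.4, -5.8]
finger_gap: 0.0497
grasp_force: 53.9
```

Emit:
arm_command --series '[{"slide": [0,0,0.001],"turn": [0,0,0]},{"slide": [0,0,0.001],"turn": [0,0,0]}]'

```text
clock: 15.3
eef_pos: [0.5607, -0.1358, 0.1382]
ee_rot: [-180.0, 0.0, 18.4]
force: [0.4, -0.7, -5.7]
finger_gap: 0.0496
grasp_force: 53.9
```

Emit:
arm_command --series '[{"slide": [0,0,0.001],"turn": [0,0,0]},{"slide": [0,0,0.001],"turn": [0,0,0]}]'

```text
clock: 15.5
eef_pos: [0.5607, -0.1358, 0.1372]
ee_rot: [-180.0, 0.0, 18.4]
force: [-0.3, 0.1, -6.2]
finger_gap: 0.0497
grasp_force: 53.9
```

Emit:
arm_command --series '[{"slide": [0,0,0.001],"turn": [0,0,0]},{"slide": [0,0,0.001],"turn": [0,0,0]}]'

```text
clock: 15.7
eef_pos: [0.5607, -0.1358, 0.1362]
ee_rot: [-180.0, 0.0, 18.4]
force: [-0.7, 0.1, -6.8]
finger_gap: 0.0496
grasp_force: 53.9
```

Emit:
arm_command --series '[{"slide": [0,0,0.001],"turn": [0,0,0]},{"slide": [0,0,0.001],"turn": [0,0,0]}]'

```text
clock: 15.9
eef_pos: [0.5607, -0.1358, 0.1352]
ee_rot: [-180.0, 0.0, 18.4]
force: [0.3, 0.3, -7.0]
finger_gap: 0.0495
grasp_force: 53.9
```

Emit:
arm_command --series '[{"slide": [0,0,0.0005],"turn": [0,0,0]},{"slide": [0,0,0.0005],"turn": [0,0,0]}]'

```text
clock: 16.1
eef_pos: [0.5607, -0.1358, 0.1347]
ee_rot: [-180.0, 0.0, 18.4]
force: [0.4, 0.3, -6.4]
finger_gap: 0.0498
grasp_force: 53.9
```

Emit:
arm_command --series '[{"slide": [0,0,0.0005],"turn": [0,0,0]},{"slide": [0,0,0.0005],"turn": [0,0,0]}]'

```text
clock: 16.3
eef_pos: [0.5608, -0.1358, 0.1343]
ee_rot: [-180.0, -0.0, 18.4]
force: [-0.1, -0.4, -6.3]
finger_gap: 0.0498
grasp_force: 54.0
```

Emit:
arm_command --series '[{"slide": [0,0,0.0005],"turn": [0,0,0]},{"slide": [0,0,0.0005],"turn": [0,0,0]}]'

```text
clock: 16.5
eef_pos: [0.5608, -0.1358, 0.1342]
ee_rot: [180.0, -0.0, 18.4]
force: [-1.0, 0.2, -0.9]
finger_gap: 0.0494
grasp_force: 54.5
```

Emit:
arm_command --series '[{"slide": [0,0,0.0005],"turn": [0,0,0]},{"slide": [0,0,0.0005],"turn": [0,0,0]}]'

```text
clock: 16.7
eef_pos: [0.5608, -0.1358, 0.1342]
ee_rot: [180.0, -0.0, 18.4]
force: [-2.6, 0.6, 4.9]
finger_gap: 0.0491
grasp_force: 55.3
```

Emit:
arm_command --series '[{"slide": [0,0,0.0005],"turn": [0,0,0]},{"slide": [0,0,0.0005],"turn": [0,0,0]}]'

```text
clock: 16.9
eef_pos: [0.5608, -0.1358, 0.1342]
ee_rot: [179.9, -0.0, 18.4]
force: [-4.7, 1.1, 8.5]
finger_gap: 0.0495
grasp_force: 55.8
```

Emit:
arm_command --series '[{"slide": [0,0,-0.0005],"turn": [0,0,0]},{"slide": [0,0,-0.0005],"turn": [0,0,0]},{"slide": [0,0,-0.0005],"turn": [0,0,0]},{"slide": [0,0,-0.0005],"turn": [0,0,0]},{"slide": [0,0,-0.0005],"turn": [0,0,0]}]' --fingers 1

```text
clock: 17.4
eef_pos: [0.5609, -0.1358, 0.1332]
ee_rot: [-180.0, -0.0, 18.4]
force: [0.3, 0.4, 0.6]
finger_gap: 0.0854
grasp_force: 0.0
```

Emit:
arm_command --series '[{"slide": [0,0,-0.01],"turn": [0,0,0]},{"slide": [0,0,-0.03],"turn": [0,0,0]},{"slide": [0,0,-0.06],"turn": [0,0,0]},{"slide": [0,0,-0.1],"turn": [0,0,0]},{"slide": [-0.04,0,-0.12],"turn": [0,0,0]},{"slide": [-0.09,0,-0.12],"turn": [0,0,0]},{"slide": [-0.09,0,-0.12],"turn": [0,0,0]},{"slide": [-0.09,0,-0.12],"turn": [0,0,0]}]'

```text
clock: 18.2
eef_pos: [0.4748, -0.1649, 0.2544]
ee_rot: [179.9, -0.0, 18.3]
force: [0.3, -1.0, -0.2]
finger_gap: 0.0854
grasp_force: 0.0
```

```bash
python3 - <<'E'
from h import *
st=r.get_state();print(st['clock'],st['eef_pos'],st['ee_rot'],st['force'],st['qvel'].round(1))
s=r.snapshot('wrist');save(s,'w5.png');T=wristT(s,st);P=cloud(s,T);z=P[...,2]
Rm=R.from_euler('xyz',st['ee_rot'],degrees=True).as_matrix()
hsv=cv2.cvtColor(s['img'],cv2.COLOR_RGB2HSV)
for n,c,m in blobs((hsv[...,0]<16)&(hsv[...,1]>150)&(hsv[...,2]>60)&(z>.1),150):
    print('knob',n,c,P[m].max(0),[Rm.T@(ray(s,T,c,h)[0]-st['eef_pos']) for h in(.218,)])
w=(hsv[...,1]<50)&(hsv[...,2]>100)&(z>.14)&(z<.18)&(abs(P[...,1]+.14)<.06)&(abs(P[...,0]-.55)<.06)
print('housing top z',np.median(z[w]),'count',w.sum())
q=P[w];A=np.c_[q[:,:2]-q[:,:2].mean(0),np.ones(len(q))];print('plane',np.linalg.lstsq(A,q[:,2],rcond=None)[0],q.mean(0))
E
```

```text
18.2 [ 0.47475446 -0.1649414   0.25435434] [ 1.79916221e+02 -3.87532963e-02  1.83266686e+01] [ 0.31773568 -1.01785792 -0.24710234] [-1.6  1.9 -1.  -2.3  0.1 -0.4 -0.4]
knob 1386 [278.96681097 213.40909091] [ 0.53790875 -0.14465646  0.38754146] [array([1.86448285e-02, 1.44915565e-05, 3.63670160e-02])]
housing top z 0.16939489646005235 count 10536
plane [-0.07179    -0.02270718  0.16910709] [ 0.553876   -0.13876522  0.16910709]
```

View pics/w5.png

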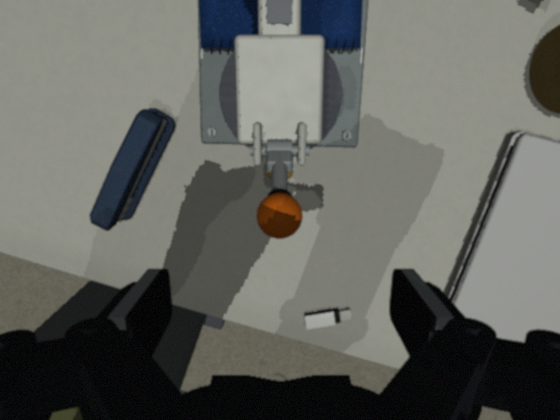

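The camera sits level over the collar, with the boom over the notebook and the knob up at (279,213). Its housing top at 0.169 matches home. I'll pinch the knob and bring the handle down its arc.

Emit:
arm_command --series '[{"slide": [0.01,0,0],"turn": [0,0,0]},{"slide": [0.0217,0,0],"turn": [0,0,0]},{"slide": [0.0217,0,0],"turn": [0,0,0]},{"slide": [0.0217,0,0.015],"turn": [0,0,0]},{"slide": [0.0217,0,0.03],"turn": [0,0,0]},{"slide": [0.0217,0,0.043],"turn": [0,0,0]},{"slide": [0.0217,0,0.043],"turn": [0,0,0]},{"slide": [0.0217,0,0.043],"turn": [0,0,0]}]' --fingers 0 --force 20

```text
clock: 19.05
eef_pos: [0.4964, -0.157, 0.2102]
ee_rot: [-180.0, 0.0, 18.5]
force: [0.4, 0.3, -0.3]
finger_gap: 0.0425
grasp_force: 0.0
```

Emit:
arm_command --series '[{"slide": [0,0,0],"turn": [0,0,0]},{"slide": [0,0,0],"turn": [0,0,0]},{"slide": [0,0,0],"turn": [0,0,0]},{"slide": [0,0,0],"turn": [0,0,0]},{"slide": [0,0,0],"turn": [0,0,0]}]' --fingers -1

```text
clock: 19.55
eef_pos: [0.496, -0.1574, 0.2107]
ee_rot: [180.0, -0.0, 18.4]
force: [-0.7, -0.3, 3.1]
finger_gap: 0.0203
grasp_force: 19.6
```

Emit:
arm_command --series '[{"slide": [-0.0028,0,0.0015],"turn": [0,0,0]},{"slide": [-0.0059,0,0.0033],"turn": [0,0,0]},{"slide": [-0.0121,0,0.008],"turn": [0,0,0]},{"slide": [-0.0176,0,0.0135],"turn": [0,0,0]},{"slide": [-0.0221,0,0.0198],"turn": [0,0,0]},{"slide": [-0.0257,0,0.0268],"turn": [0,0,0]},{"slide": [-0.0275,0,0.0317],"turn": [0,0,0]},{"slide": [-0.0275,0,0.0317],"turn": [0,0,0]}]'

```text
clock: 20.35
eef_pos: [0.469, -0.1663, 0.1777]
ee_rot: [-180.0, 0.1, 18.4]
force: [1.0, -0.1, -0.8]
finger_gap: 0.02
grasp_force: 19.9
```

Emit:
arm_command --series '[{"slide": [-0.001,0,0.004],"turn": [0,0,0]},{"slide": [-0.001,0,0.004],"turn": [0,0,0]}]'

```text
clock: 20.55
eef_pos: [0.4684, -0.1666, 0.1741]
ee_rot: [-180.0, 0.1, 18.4]
force: [-0.3, -0.9, 0.3]
finger_gap: 0.0203
grasp_force: 20.1
```

Emit:
arm_command --series '[{"slide": [0,0,0],"turn": [0,0,0]},{"slide": [0,0,0],"turn": [0,0,0]},{"slide": [0,0,0],"turn": [0,0,0]},{"slide": [0,0,-0.02],"turn": [0,0,0]},{"slide": [0,0,-0.043],"turn": [0,0,0]},{"slide": [0,0,-0.043],"turn": [0,0,0]}]' --fingers 0

```text
clock: 21.15
eef_pos: [0.4704, -0.1666, 0.2201]
ee_rot: [179.8, -0.2, 18.4]
force: [0.4, 0.2, 0.3]
finger_gap: 0.0428
grasp_force: 0.0
```

Emit:
arm_command --series '[{"slide": [0,0,0],"turn": [0,0,0]},{"slide": [0,0,0],"turn": [0,0,0]},{"slide": [0,0,0],"turn": [0,0,0]},{"slide": [0,0,0],"turn": [0,0,0]},{"slide": [0,0,0],"turn": [0,0,0]}]' --fingers -1

```text
clock: 21.65
eef_pos: [0.4688, -0.1663, 0.2172]
ee_rot: [-180.0, 0.0, 18.4]
force: [-0.3, 0.0, 0.5]
finger_gap: 0.0002
grasp_force: 0.0
```

Emit:
arm_command --series '[{"slide": [0,0,0.003],"turn": [0,0,0]},{"slide": [0,0,0.006],"turn": [0,0,0]},{"slide": [0,0,0.009],"turn": [0,0,0]},{"slide": [0,0,0.012],"turn": [0,0,0]},{"slide": [0,0,0.014],"turn": [0,0,0]},{"slide": [0,0,0.016],"turn": [0,0,0]},{"slide": [0,0,0.016],"turn": [0,0,0]}]'

```text
clock: 22.35
eef_pos: [0.4686, -0.1665, 0.2014]
ee_rot: [-180.0, 0.0, 18.4]
force: [-0.3, -0.2, -0.1]
finger_gap: -0.0002
grasp_force: 0.2
```

Emit:
arm_command --series '[{"slide": [0,0,0.001],"turn": [0,0,0]},{"slide": [0,0,0.002],"turn": [0,0,0]},{"slide": [0,0,0.003],"turn": [0,0,0]}]'

```text
clock: 22.65
eef_pos: [0.4688, -0.1665, 0.1986]
ee_rot: [180.0, 0.0, 18.4]
force: [-2.9, -1.1, 4.1]
finger_gap: -0.0
grasp_force: 1.7
```

Emit:
arm_command --series '[{"slide": [0,0,0.001],"turn": [0,0,0]},{"slide": [0,0,0.002],"turn": [0,0,0]},{"slide": [0,0,0.002],"turn": [0,0,0]}]'

```text
clock: 22.95
eef_pos: [0.469, -0.1664, 0.1965]
ee_rot: [-180.0, -0.0, 18.4]
force: [-0.6, -1.5, 1.6]
finger_gap: 0.0001
grasp_force: 0.9
```

Emit:
arm_command --series '[{"slide": [0,0,0.001],"turn": [0,0,0]},{"slide": [0,0,0.001],"turn": [0,0,0]}]'

```text
clock: 23.15
eef_pos: [0.4691, -0.1663, 0.1955]
ee_rot: [-180.0, -0.0, 18.4]
force: [-0.2, -0.3, 2.0]
finger_gap: -0.0001
grasp_force: 0.6
```

Emit:
arm_command --series '[{"slide": [0,0,0.001],"turn": [0,0,0]},{"slide": [0,0,0.001],"turn": [0,0,0]}]'

```text
clock: 23.35
eef_pos: [0.469, -0.1664, 0.1945]
ee_rot: [-180.0, -0.0, 18.4]
force: [-1.7, -1.2, 1.4]
finger_gap: -0.0001
grasp_force: 0.8
```

Emit:
arm_command --series '[{"slide": [0,0,0.0005],"turn": [0,0,0]},{"slide": [0,0,0.0005],"turn": [0,0,0]}]'

```text
clock: 23.55
eef_pos: [0.469, -0.1664, 0.1941]
ee_rot: [-180.0, -0.0, 18.4]
force: [-0.2, -1.5, 2.4]
finger_gap: 0.0
grasp_force: 1.0
```

Emit:
arm_command --series '[{"slide": [0,0,0.0007],"turn": [0,0,0]},{"slide": [0,0,0.0007],"turn": [0,0,0]}]'

```text
clock: 23.75
eef_pos: [0.4689, -0.1664, 0.1936]
ee_rot: [180.0, -0.0, 18.4]
force: [-2.5, -0.4, 5.6]
finger_gap: -0.0
grasp_force: 2.8
```

Emit:
arm_command --series '[{"slide": [0,0,0.0006],"turn": [0,0,0]},{"slide": [0,0,0.0006],"turn": [0,0,0]}]'

```text
clock: 23.95
eef_pos: [0.4689, -0.1665, 0.1933]
ee_rot: [180.0, -0.0, 18.4]
force: [-4.1, 0.3, 9.7]
finger_gap: -0.0001
grasp_force: 4.5
```

```bash
python3 - <<'E'
from h import *
st=r.get_state();print(st['clock'],st['eef_pos'],st['force'],st['moment'])
E
```

```text
23.95 [ 0.46889991 -0.16650294  0.19334414] [-4.07642395  0.3172544   9.70262062] [-0.10299165  0.84887613 -0.05612875]
```

Emit:
arm_command --series '[{"slide": [0,0,-0.005],"turn": [0,0,0]},{"slide": [0,0,-0.03],"turn": [0,0,0]},{"slide": [0,0,-0.07],"turn": [0,0,0]},{"slide": [-0.03,0,-0.1],"turn": [0,0,0]},{"slide": [-0.04,0,-0.11],"turn": [0,0,0]},{"slide": [-0.04,0,-0.11],"turn": [0,0,0]},{"slide": [-0.04,0,-0.11],"turn": [0,0,0]}]'

```text
clock: 24.65
eef_pos: [0.4311, -0.1789, 0.302]
ee_rot: [-180.0, -0.0, 18.4]
force: [-0.1, -0.5, -0.5]
finger_gap: -0.0003
grasp_force: 0.0
```

```bash
python3 - <<'E'
from h import *
st=r.get_state();print(st['clock'],st['eef_pos'],st['ee_rot'],st['force'])
s=r.snapshot('wrist');save(s,'w6.png');T=wristT(s,st);P=cloud(s,T);z=P[...,2]
hsv=cv2.cvtColor(s['img'],cv2.COLOR_RGB2HSV)
for n,c,m in blobs((hsv[...,0]<16)&(hsv[...,1]>150)&(hsv[...,2]>60)&(z>.1),150):
    m=cv2.erode(m.astype(np.uint8),np.ones((5,5)))>0;print('knob',n,c,'top z',np.percentile(z[m],95),np.median(z[m]),ray(s,T,c,.172)[0])
L=(P-[.5479,-.141,.1122])@R.from_euler('z',18.4,degrees=True).as_matrix()
for a,b in((-22,-8),(-8,8),(8,24)):
    m=(L[...,0]>a/1e3)&(L[...,0]<b/1e3)&(abs(L[...,1])<.02)&(L[...,2]>.03)&(L[...,2]<.08); print(a,b,np.median(L[...,2][m]),m.sum())
for sgn in(-1,1):
    m=(abs(L[...,0])<.02)&(abs(L[...,1]-sgn*.013)<.007)&(L[...,2]>.03)&(L[...,2]<.08);print('y',sgn,np.median(L[...,2][m]))
for n,c,m in blobs((hsv[...,1]<50)&(hsv[...,2]>130)&(z>.155)&(z<.175)&(abs(P[...,1]+.14)<.06)&(abs(P[...,0]-.55)<.06),500): print('housing',rect(s,T,m,.168))
t=r.snapshot('top');show(t,camT(t),(.5,.75,-.22,0),'t2')
E
```

```text
24.65 [ 0.43111799 -0.17885368  0.3020325 ] [-1.79975542e+02 -9.67987599e-04  1.84163575e+01] [-0.07918516 -0.53614193 -0.52827889]
knob 659 [280.27465857 151.82245827] top z 0.18495822315852345 0.18291747205803505 [ 0.46697586 -0.16743984  0.172     ]
-22 -8 0.057393493393310485 1288
-8 8 0.057324904531060594 1590
8 24 0.05728933117201446 570
y -1 0.05730341207173617
y 1 0.05737837336008561
housing ((0.54073566198349, -0.14300909638404846), (0.04237135127186775, 0.0483856126666069), 18.39048194885254)
t2 white 481 [325.8 191.3] ((0.5655473470687866, -0.15559810400009155), (0.04483312740921974, 0.05640561133623123), 88.27244567871094)
t2 head 276 [323.2  96.3] ((0.8480266332626343, -0.14768904447555542), (0.008051049895584583, 0.30306926369667053), 0.22642163932323456)
t2 head 227 [312.2 159.7] ((0.661860466003418, -0.11275846511125565), (0.04388195648789406, 0.05442711338400841), 43.083824157714844)
t2 head 90 [317.3 202.4] ((0.5421037673950195, -0.12402942776679993), (0.0714273527264595, 0.011437559500336647), 18.871112823486328)
t2 blue 421 [327.4 163. ] ((0.6571299433708191, -0.1532261222600937), (0.10214227437973022, 0.053478091955184937), 18.902605056762695)
t2 blue 863 [298.1 173.8] ((0.6321390867233276, -0.08060870319604874), (0.10304666310548782, 0.08483093976974487), 17.596662521362305)
t2 collar 1107 [325.2 197.1] ((0.5458993315696716, -0.14041286706924438), (0.16889850795269012, 0.08625596761703491), 1.8915092945098877) 0.16651158848556147
t2 collar 1503 [393.8 215.8] ((0.5061367154121399, -0.3205460011959076), (0.07952666282653809, 0.24887694418430328), 3.401728391647339) 0.6820299826260704
t2 ball 850 [326.4 196.1] ((0.5433573126792908, -0.14245015382766724), (0.17434459924697876, 0.056924037635326385), 18.31171989440918) 0.18496475262224865
t2 ball 1503 [393.8 215.8] ((0.5043284893035889, -0.3132878243923187), (0.0776560977101326, 0.2430228888988495), 3.4017348289489746) 0.6991957934081485
```

View pics/w6.png

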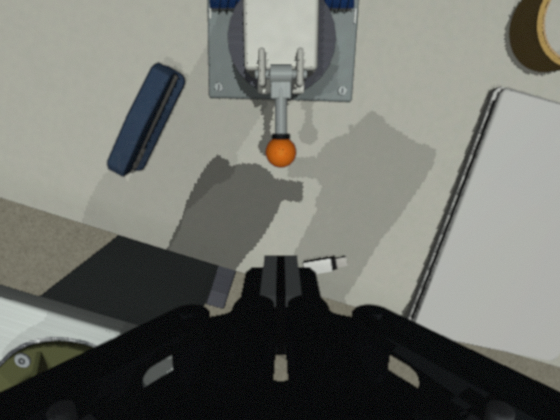

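The handle is level, with the knob at (281,152), the camera top is flat to within 0.1 mm, and nothing is in contact. I'm handing the job in.

```bash
python3 -c "
from rig import r
print(r.sign_off())"
```

```text
the job is handed in; nothing more can be done
None
```

The document camera is on the stand, flush on the collar with its lens over the notebook and the handle pressed fully down to its stop, and I handed the job in at about 25 s without touching the notebook, stapler, calculator or tape; the hand-in gave no verdict.

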